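Reset the tripped overload breaker of a potter's wheel

ROBOT

A 6-joint arm with a two-finger parallel gripper is mounted at the origin on the work surface. World frame = base frame: x ahead of the robot, y to its left, z up, the work surface at z = 0. Lengths are in m, angles in rad, forces in N, time in s.
With the tool pointing down it reaches from about 0.35 to 0.875 m from the base axis. Payload 4.2 kg.
Tool frame: the origin (TCP) lies on the mounting face of the last link; the fingertips stand 173 mm ahead of it and the grasp point (between the pads) lies bot.pinch_z ahead of it (bot.pinch_z is the distance from the TCP to the grasp point, in m); z points along the fingers, y is the line along which they close (so a half turn about z gives the same grasp; the last joint's range is limited). The gripper opens to 85 mm and grips with 20 to 120 N. Pads are 22 mm wide; open, the fingers measure 114 mm over their backs; the gripper's body (76 mm by 85 mm) begins 54 mm behind the grasp point. The pads swing forward as they close: fully open they stand 13 mm farther back than shut.
Start: joints at [1.51, 0.385, 0.008, 0, -1.194, -0.259], TCP at [0.196, 0.593, 0.405] pointing down, gripper open.
Joint ranges: [-3.14, 3.14], [-1.21, 2.06], [-1.07, 1.41], [-3.16, 2.05], [-2.99, -0.16], [-3.1, 3.1]. Speed limits (rad/s): [2.79, 2.79, 3.14, 3.14, 3.14, 3.14].

INTERFACE

Orientations are given as a rotation vector (axis times angle).
In Python, from rig import bot gives the robot as it stands.
- The arm moves only by the tool step_arm, never from a script. Its argument "rows" is text: rows parted by semicolons, each of 7 numbers parted by spaces: the finger opening in cm, from 0 to 8.54, then the shift along the tool's x, y, z in cm, then the turn, a rotation vector about the tool's x, y, z in rad. In form: gripper x y z wx wy wz; .... A call has 1 to 8 rows; each row shifts and turns the commanded pose from where the row before left it, along the tool's axes as they then stand; what a row does not reach is not made up. A row lasts 1/10 s, in which the tool goes at most 50 mm and 8.59 degrees, less where a joint would pass 70% of its speed; a pose out of reach is approached as far as the arm can. A call with a gripper value outside its range is refused whole. The fingers move at their own pace and stop on an object; "newtons" is the grip in N (left out, the last holds). Time passes only in rows, so rows that do not move let the fingers close. It gives the time, the measured TCP pose, the force, the opening and the grip force at its end, in the units of the state.
- bot.state(): the state, without advancing time (a new reading comes with each control period).
- bot.get_image(name): name is "side" or "top" or "wrist"; returns the picture (480x640x3 uint8, red, green, blue); there is no depth.
- bot.camera_params(name): a dict with "fx", "fy", "cx", "cy" (pixels), "pose" (4x4, takes a point from camera to world coordinates); the wrist camera has in their place "tool_from_camera" (4x4, takes a point from camera to tool coordinates, whose origin is the TCP and whose axes are the flange's). Camera axes: x right, y down, z forward; pixel columns grow to the right and rows downward; lengths in m; the calibration is good to about 2 mm. A picture is of the moment at which its call begins: read the wrist's pose just before it. camera_params takes no time and is no camera call.
- bot.finish_job(): hands the job in; it is judged then, once.
The state is a dict: "t": time; "joint_positions": joint angles; "joint_velocities": joint speeds; "effort": joint torques, N m; "ee_pos": TCP position; "tool_rot": TCP orientation; "ft_force": force on the tool from outside, world axes, zero at the start; "ft_torque": the same for the moment, N m; "grip_width": finger opening in m; "finger_force": force on a finger pad.
Only numpy, scipy, OpenCV 4.12 (cv2) and the standard library are available. Lean on these libraries where they do the work, as an engineer would, in place of code of your own. Each camera call takes 0.05 s, during which the arm holds its last target. There are 200 camera calls.

TASK

The bench-top potter's wheel stalled and its overload breaker has popped out. Using only the fingertips, press the red power rocker over to off, then press the popped-out breaker button fully in, then press the red rocker back over to on. Leave the grey direction rocker as it is set, and do not lift or disturb the cup, bowl, jar and trimming tool standing around.

Things in the scene. Friction and masses are not known exactly. Their poses are not given: they have to be found in the camera images.
- wheel: Bench-top potter's wheel, fixed: blue housing 520 x 380 mm, origin centred under it on the table, x away from the operator, flat deck 150 mm up. Three controls in a row on the deck at x = -190 mm, y = -70, 0 and 70 mm (which is where changes), all with the wheel's yaw. White splash pan, 350 mm wide, 38 mm high, centred at x = 85 mm; brown bowl fixed in it, top 91 mm above deck.
- power_switch: The power switch, fixed: black bezel 60 x 44 mm, 6 mm high, with the red rocker in it; origin at its centre on the deck, axes as the wheel's. The half of the rocker that is pressed down stands 2 mm higher than the bezel.
- power (a joint): Red power rocker, 45 x 28 mm, long way along the wheel's x, pivoting at its middle: -0.22 rad = off (near half, white ring, down), +0.22 = on (far half, white bar, down). Starts on. Its top is a shallow V: the pressed half lies level 8 mm above the deck, the other rises to 18 mm at its outer end. About 4 N on the raised half tips it; it stays where left.
- power_far (a point): Fixed point: middle of the red rocker's far half, 15 mm beyond the pivot, 8 mm above the deck, at the height of the surface when this half is pressed down level. Press down here to switch on. Axes as the wheel's.
- power_near (a point): The same for the near half (towards the operator), 15 mm before the pivot. Press down here to switch off.
- breaker_unit: The overload breaker, fixed: black washer 38 mm across and steel hexagonal nut 28 mm across flats, top 6 mm above the deck, with the button in it; origin at its centre on the deck.
- breaker (a joint): Overload breaker button, travel straight down in m: 0 = popped out (start), 0.008 = fully in. It moves with about 4 N of friction, no spring, and stays where it is left.
- breaker_top (a point): Centre of the top of the breaker button, moving with it: a black cap 19 mm across on a white stem, in a steel hexagonal nut whose top is 6 mm above the deck. The top is 17 mm above the deck when out, 9 mm when fully in.
- direction (a joint): Grey direction rocker (two white arrows), same build and size as the power rocker; starts at -0.22 rad (near half down) and must stay there.
- direction_far (a point): Fixed point on the direction switch: middle of its far half (the raised one), 15 mm beyond its pivot, 8 mm above the deck.
- cup: Blue cup, 52 mm wide, 48 mm high, standing on a front corner of the wheel's deck; origin at the centre of its underside.
- loop_tool: Trimming tool with a wooden handle and a wire loop, 130 mm long, 20 mm wide, 13 mm high, lying on the other front corner of the deck along its own x; origin under the middle of the handle.
- bowl: Terracotta bowl, 120 mm wide, 55 mm high, on the table beside the wheel; origin at the centre of its underside.
- jar: Amber jar with a white lid, 66 mm wide, 85 mm high, on the table at the other side; origin at the centre of its underside.

How it is judged:
On the way, in this order (a step that is already met when the one before it is completed fails the run):
1. the fingers tip the red power rocker over to off while the breaker is still out (value of joint power below -0.15 rad and value of joint breaker below 0.003 m and contact force between the fingers and power_switch above 0.3 N), for 0.02 s.
2. with the power off, the fingers press the breaker button fully in (value of joint breaker above 0.0062 m and value of joint power below -0.12 rad and contact force between the fingers and breaker_unit above 0.3 N), for 0.02 s.
3. the fingers tip the red power rocker back over to on (value of joint power above 0.15 rad and contact force between the fingers and power_switch above 0.3 N), for 0.02 s.
At the end, for the whole second after the job is handed in: The power rocker rests on (over 0.15 rad), the breaker button is in (over 6.2 of 8 mm), the direction rocker still rests at its start side (under -0.15 rad), and cup, tool, bowl and jar are within 20 mm of where they stood (value of joint power above 0.15 rad and value of joint breaker above 0.0062 m and value of joint direction below -0.15 rad and distance of each of cup, loop_tool, bowl, jar from where it was at the start of the episode below 0.02 m); the robot touches nothing.
It fails at once if the direction rocker is tipped (value of joint direction above -0.1 rad).
It fails at once if the cup, the tool, the bowl or the jar is lifted or shifted by more than 20 mm (distance of any of cup, loop_tool, bowl, jar from where it was at the start of the episode above 0.02 m).
It also fails if it takes over 48 s, if anything falls off the work surface, if the arm or the gripper's body presses on something with over 40 N, if the wrist force passes 120 N, or if a joint passes its speed limit or range.

## Working session

There is one attempt and no reset: what is moved stays moved. The work goes in short steps, Python scripts to look and compute and a tool call to move; the robot and the scene stay as the last step left them, time stands still between calls to the robot, and variables do not carry over. Pictures are saved under pics/ and viewed, at most 10 in all, crops included, and the job is handed in when it is done.

Besides the shell and the picture viewer there is one more tool, called as name(argument=value, ...) on one line, values as JSON. step_arm: Moves the arm, as the interface text tells. Its arguments: {"type":"object","properties":{"rows":{"type":"string"},"newtons":{"type":"number"}},"required":["rows"]}

```bash
mkdir -p pics
python3 - <<'E'
from rig import bot
import cv2,numpy as np
s=bot.state();print(s['t'],s['ee_pos'],s['tool_rot'],bot.pinch_z)
for n in("top","side","wrist"):
    im=bot.get_image(n);cv2.imwrite(f"pics/{n}0.png",im[...,::-1])
    print(n,bot.camera_params(n))
E
```

```text
0.0 [0.19640094 0.59312274 0.40363831] [ 3.09935962e+00 -5.00196498e-01 -4.09244992e-04] 0.1547
top {'fx': 573.9030758601396, 'fy': 573.9030758601396, 'cx': 320.7020468261313, 'cy': 244.27323675831386, 'pose': array([[ 2.03587263e-02, -9.98484997e-01,  5.11197905e-02,
         5.27484023e-01],
       [-9.99791786e-01, -2.04026924e-02, -3.38322382e-04,
        -2.32593103e-02],
       [ 1.38079118e-03, -5.11022589e-02, -9.98692471e-01,
         1.47461426e+00],
       [ 0.00000000e+00,  0.00000000e+00,  0.00000000e+00,
         1.00000000e+00]])}
side {'fx': 620.5932108705084, 'fy': 620.5932108705084, 'cx': 310.9449492195522, 'cy': 239.7570522975796, 'pose': array([[-0.80160219, -0.39336895,  0.45021639, -0.24020652],
       [-0.5978021 ,  0.5170992 , -0.61256924,  1.12682691],
       [ 0.00815918, -0.76017714, -0.64966463,  1.32195742],
       [ 0.        ,  0.        ,  0.        ,  1.        ]])}
wrist {'fx': 394.40904407607803, 'fy': 394.40904407607803, 'cx': 317.5475224397348, 'cy': 231.6711552512341, 'tool_from_camera': array([[ 8.65924020e-04, -9.51269610e-01, -3.08359174e-01,
         8.05203545e-02],
       [ 9.99999324e-01,  1.06283645e-03, -4.70621912e-04,
         6.03624941e-04],
       [ 7.75423693e-04, -3.08358558e-01,  9.51269887e-01,
         3.06286960e-02],
       [ 0.00000000e+00,  0.00000000e+00,  0.00000000e+00,
         1.00000000e+00]])}
```

View pics/top0.png

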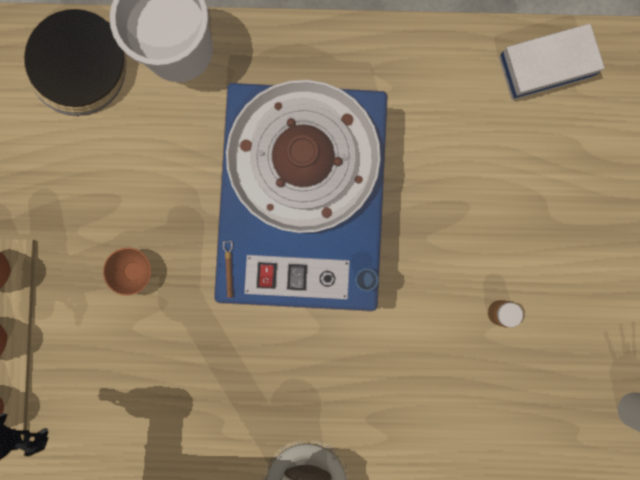

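View pics/wrist0.png

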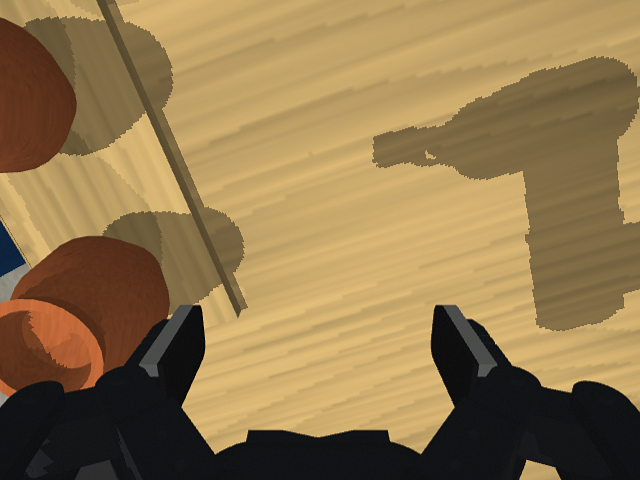

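Top view: red rocker near (267,275), grey (297,277), breaker (328,279), cup (367,280), tool (229,270). I'll zoom in to refine these.

```bash
cat > h.py <<'E'
import numpy as np
from rig import bot
def ray(n,u,v,z):
    c=bot.camera_params(n);P=c['pose'];d=P[:3,:3]@[(u-c['cx'])/c['fx'],(v-c['cy'])/c['fy'],1]
    return P[:3,3]+d*(z-P[2,3])/d[2]
def proj(n,p):
    c=bot.camera_params(n);P=c['pose'];q=P[:3,:3].T@(np.array(p)-P[:3,3])
    return [c['fx']*q[0]/q[2]+c['cx'],c['fy']*q[1]/q[2]+c['cy']]
E
python3 - <<'E'
from h import *
import cv2
im=cv2.imread('pics/top0.png')
cv2.imwrite('pics/topc.png',cv2.resize(im[230:320,205:395],None,fx=4,fy=4,interpolation=cv2.INTER_CUBIC))
for u,v,z in[(267,275,.158),(297,277,.158),(328,279,.165),(228,84,.15),(387,93,.15),(377,310,.15),(215,302,.15)]:print(ray('top',u,v,z).round(4), )
im=cv2.imread('pics/side0.png');cv2.imwrite('pics/sidev.png',im)
E
```

```text
[0.5219 0.0978 0.158 ]
[0.5187 0.029  0.158 ]
[ 0.5157 -0.0419  0.165 ]
[0.967  0.2012 0.15  ]
[ 0.9533 -0.1718  0.15  ]
[ 0.4467 -0.1561  0.15  ]
[0.4575 0.2165 0.15  ]
```

View pics/topc.png

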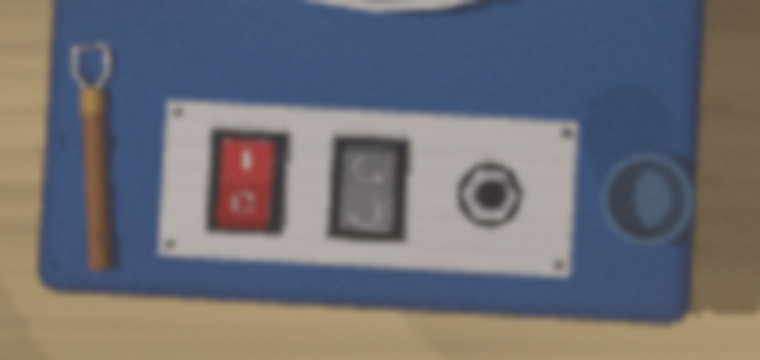

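View pics/side0.png

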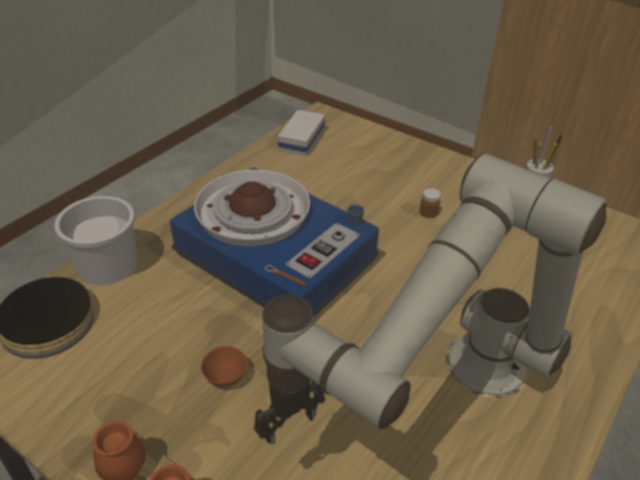

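Crop (4×): red bezel centre (249,182), grey (369,188), breaker (490,194), loop tool at (97,170), cup at (648,198). The side view agrees, and the route from arm to switch is clear at the current height.

```bash
cat >> h.py <<'E'
from scipy.spatial.transform import Rotation as R
def rel(target,yaw):
    """cm shift in present tool axes for the fingertip to reach target, and rotvec to straight-down tool with x at yaw"""
    s=bot.state();r=R.from_rotvec(s['tool_rot'])
    g=R.from_euler('z',yaw)*R.from_euler('x',np.pi)
    tip=s['ee_pos']+r.apply([0,0,.173])
    tcp=np.array(target)+[0,0,.173]
    return (r.inv().apply(tcp-s['ee_pos'])*100).round(2),(r.inv()*g).as_rotvec().round(3),tip.round(4)
E
python3 - <<'E'
from h import *
f=lambda x,y,z:ray('top',205+(x+.5)/4-.5,230+(y+.5)/4-.5,z)
a=f(249,182,.156);b=f(369,188,.156);c=f(490,194,.156)
print(a,b,c,np.linalg.norm(a-c))
d=a-c;print('yaw',np.arctan2(-d[0],d[1]))
q=[f(*p,.151) for p in[(167,100),(578,121),(570,276),(157,256)]]
for i in range(4):
    e=q[(i+1)%4]-q[i];print(np.linalg.norm(e),np.degrees(np.arctan2(e[1],e[0])))
print(np.mean(q,0))
yaw=np.arctan2(-d[0],d[1])
h=np.array([np.cos(yaw),np.sin(yaw),0])
print('off pt',a-.016*h,'on pt',a+.016*h)
t=a-.016*h;t[2]=.22
print(rel(t,yaw))
E
```

```text
[0.52160428 0.0983062  0.156     ] [0.51957004 0.02942632 0.156     ] [ 0.51754772 -0.04001844  0.156     ] 0.13838411121761154
yaw -0.029317944239152686
0.23731979238151837 -91.75647106103911
0.08918494212007697 178.0669141015106
0.23761800102746578 88.40029277151905
0.0898364736428385 -2.121431056014938
[0.51946244 0.03020797 0.151     ]
off pt [0.50561116 0.09877522 0.156     ] on pt [0.5375974  0.09783718 0.156     ]
(array([44.9 , 37.21,  1.15]), array([ 0.002,  0.   , -0.291]), array([0.1963, 0.5929, 0.2309]))
```

step_arm(rows="0 2.8 2.3 0 0 0 0;0 2.8 2.3 0 0 0 0;0 2.8 2.3 0 0 0 0;0 2.8 2.3 0 0 0 0;0 2.8 2.3 0 0 0 0;0 2.8 2.3 0 0 0 0;0 2.8 2.3 0 0 0 0;0 2.8 2.3 0 0 0 0", newtons=40)

```text
t: 0.95
ee_pos: [0.3517, 0.3467, 0.4046]
tool_rot: [3.101, -0.5, -0.0]
ft_force: [0.7, 0.5, -0.2]
grip_width: 0.0002
finger_force: 0.0
```

step_arm(rows="0 2.8 2.3 0 0 0 0;0 2.8 2.3 0 0 0 0;0 2.8 2.3 0 0 0 0;0 2.8 2.3 0 0 0 0;0 2.8 2.3 0 0 0 0;0 2.8 2.3 0 0 0 0;0 2.0 2.0 0 0 0 0;0 0 0 0 0 0 0")

```text
t: 1.75
ee_pos: [0.4809, 0.1368, 0.4043]
tool_rot: [3.1, -0.507, -0.001]
ft_force: [-0.2, 0.2, -0.3]
grip_width: 0.0001
finger_force: 0.0
```

step_arm(rows="0 0 0 0 0 0 -0.1;0 0 0 0 0 0 -0.1;0 0 0 0 0 0 -0.09;0 0 0 0 0 0 0;0 0 0 0 0 0 0")

```text
t: 2.25
ee_pos: [0.4798, 0.1395, 0.4046]
tool_rot: [3.141, -0.049, -0.0]
ft_force: [-0.6, 0.3, 0.4]
grip_width: 0.0002
finger_force: 0.0
```

Run:
```python
from h import *
import cv2
print(rel([.5055,.0995,.19],-.029),rel([.5055,.0995,.158],-.029)[0]); s=bot.state();print(s['t'],s['grip_width'],s['ft_force'])
cv2.imwrite('pics/wrist1.png',bot.get_image('wrist')[...,::-1])
# project controls into wrist image
c=bot.camera_params('wrist');T=c['tool_from_camera'];r=R.from_rotvec(s['tool_rot'])
for p in([.5215,.0993,.156],[.5195,.0295,.156],[.5175,-.0405,.156]):
    q=T[:3,:3].T@(r.inv().apply(np.array(p)-s['ee_pos'])-T[:3,3]);print(c['fx']*q[0]/q[2]+c['cx'],c['fy']*q[1]/q[2]+c['cy'])
```

```text
(array([2.69, 3.91, 4.16]), array([ 0.   ,  0.   , -0.002]), array([0.4798, 0.1395, 0.2316])) [2.69 3.91 7.36]
2.25 0.00020696963159649325 [-0.5511163   0.34727262  0.44604685]
385.9736340085183 174.6911338897294
511.91130535863954 174.5048356446456
638.3191324305549 174.3075526910596
```

View pics/wrist1.png

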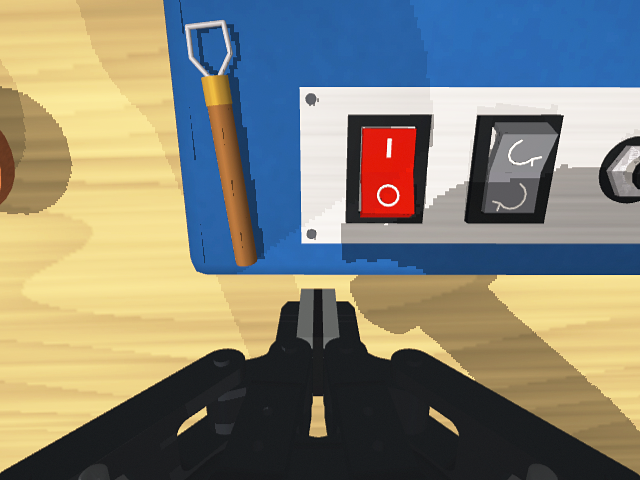

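Wrist view: red bezel centre is around (388,168), predicted (386,175), so the controls sit about 2 mm further in x. The closed fingertips are at (318,295).

step_arm(rows="0 1.4 2.0 0 0 0 0;0 1.4 2.0 0 0 0 0;0 0 0 2.0 0 0 0;0 0 0 2.0 0 0 0;0 0 0 0 0 0 0;0 0 0 0 0 0 0")

```text
t: 2.9
ee_pos: [0.507, 0.0985, 0.365]
tool_rot: [3.141, -0.047, 0.0]
ft_force: [0.7, -0.6, 1.0]
grip_width: 0.0001
finger_force: 0.0
```

Run:
```python
from h import *
import cv2
print(rel([.507,.0985,.158],-.029)); s=bot.state();print(s['t'],s['ft_force'])
cv2.imwrite('pics/wrist2.png',bot.get_image('wrist')[...,::-1])
```

```text
(array([-0. , -0. ,  3.4]), array([ 0.001, -0.   , -0.001]), array([0.507 , 0.0984, 0.192 ]))
2.9 [ 0.66128671 -0.56844858  1.03073845]
```

View pics/wrist2.png

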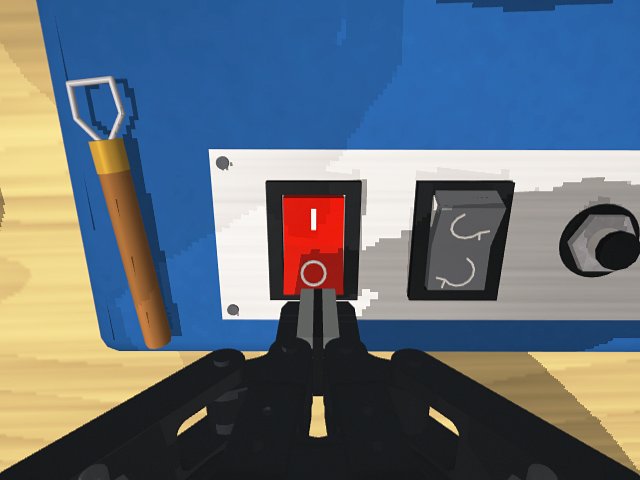

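Wrist view: fingers at (318,300) are lined up with the near half of the red rocker, ring at (313,272). Pressing down.

step_arm(rows="0 0 0 1.0 0 0 0;0 0 0 0.7 0 0 0;0 0 0 0.6 0 0 0;0 0 0 0.6 0 0 0;0 0 0 0.3 0 0 0;0 0 0 0.2 0 0 0;0 0 0 0 0 0 0;0 0 0 0 0 0 0")

```text
t: 3.75
ee_pos: [0.5065, 0.0982, 0.3314]
tool_rot: [3.141, -0.046, -0.001]
ft_force: [-4.7, -0.2, 6.7]
grip_width: -0.0001
finger_force: 3.6
```

step_arm(rows="0 0 0 0.15 0 0 0;0 0 0 0 0 0 0;0 0 0 0 0 0 0")

```text
t: 4.05
ee_pos: [0.5064, 0.0982, 0.3313]
tool_rot: [3.141, -0.046, -0.0]
ft_force: [-8.0, 0.7, 14.1]
grip_width: -0.0
finger_force: 7.1
```

step_arm(rows="0 0 0 -1.5 0 0 0;0 0 0 -2.0 0 0 0;0 0 0 0 0 0 0;0 0 0 0 0 0 0")

```text
t: 4.45
ee_pos: [0.5069, 0.0983, 0.3641]
tool_rot: [-3.14, 0.047, -0.002]
ft_force: [-0.6, 0.0, -0.6]
grip_width: -0.0001
finger_force: 0.0
```

Run:
```python
from h import *
import cv2
print(rel([.5185,-.041,.19],-.029)); s=bot.state();print(s['t'],s['ft_force'])
cv2.imwrite('pics/wrist3.png',bot.get_image('wrist')[...,::-1])
```

```text
(array([ 1.57, 13.89,  0.1 ]), array([-0.001, -0.001, -0.001]), array([0.5071, 0.0985, 0.1911]))
4.45 [-0.63100712  0.02168202 -0.63871059]
```

View pics/wrist3.png

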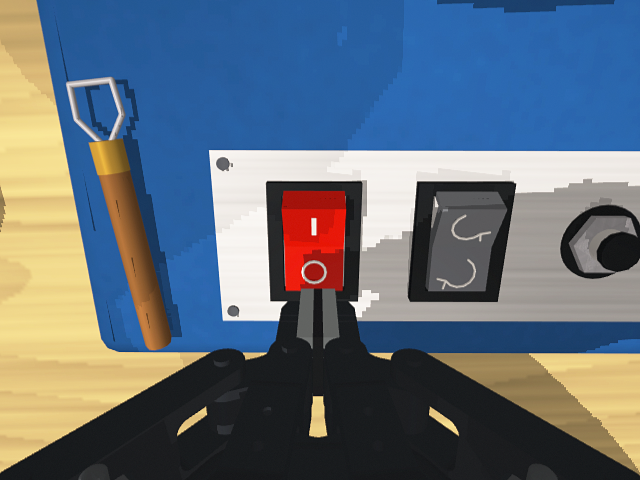

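The red rocker is now off, with the far end raised at (313,195). The grey rocker hasn't moved. Going to the breaker.

step_arm(rows="0 0.4 3.5 0 0 0 0;0 0.4 3.5 0 0 0 0;0 0.4 3.5 0 0 0 0;0 0.4 3.4 0 0 0 0;0 0 0 0 0 0 0;0 0 0 0 0 0 0")

```text
t: 5.1
ee_pos: [0.5186, -0.0418, 0.363]
tool_rot: [3.141, -0.05, -0.003]
ft_force: [1.1, -0.5, -0.0]
grip_width: 0.0001
finger_force: 0.0
```

Run:
```python
from h import *
import cv2
print(rel([.5185,-.041,.159],-.029)); s=bot.state();print(s['t'],s['ft_force'])
cv2.imwrite('pics/wrist4.png',bot.get_image('wrist')[...,::-1])
```

```text
(array([-0.  , -0.08,  3.1 ]), array([ 0.   ,  0.002, -0.003]), array([ 0.5182, -0.0419,  0.19  ]))
5.1 [ 1.11374073 -0.49332671 -0.03348701]
```

View pics/wrist4.png

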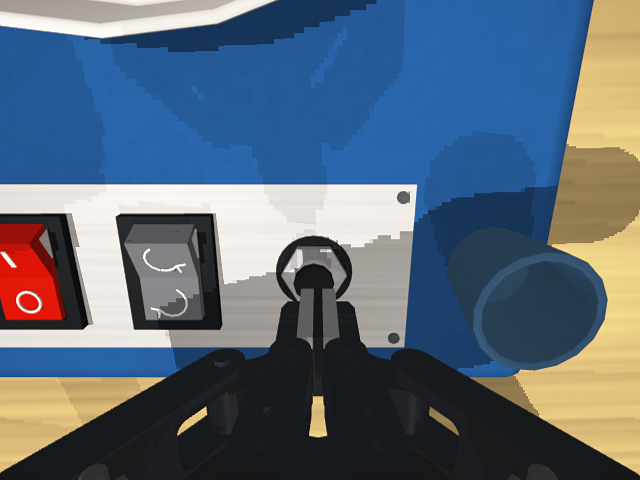

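The fingers (318,290) are centred on the breaker cap (314,275), and the cup (left edge about x=450) is clear. Pressing.

step_arm(rows="0 0 0 1.0 0 0 0;0 0 0 0.7 0 0 0;0 0 0 0.5 0 0 0;0 0 0 0.4 0 0 0;0 0 0 0.4 0 0 0;0 0 0 0.2 0 0 0;0 0 0 0 0 0 0;0 0 0 0 0 0 0")

```text
t: 5.95
ee_pos: [0.5187, -0.041, 0.3325]
tool_rot: [-3.141, 0.047, -0.001]
ft_force: [-1.1, 1.4, 3.8]
grip_width: 0.0001
finger_force: 1.9
```

step_arm(rows="0 0 0 0.15 0 0 0;0 0 0 0 0 0 0;0 0 0 0 0 0 0")

```text
t: 6.25
ee_pos: [0.5187, -0.041, 0.3324]
tool_rot: [-3.141, 0.046, -0.002]
ft_force: [-5.1, 3.2, 10.5]
grip_width: -0.0001
finger_force: 5.6
```

The breaker bottomed out (10 N, tip 9.4 mm above the deck). Lifting and moving to the far half of the power rocker.

step_arm(rows="0 0 0 -1.5 0 0 0;0 0 0 -2.0 0 0 0;0 0.4 -3.5 0 0 0 0;0 0.4 -3.5 0 0 0 0;0 0.4 -3.5 0 0 0 0;0 0.4 -3.4 0 0 0 0;0 0 0 0 0 0 0;0 0 0 0 0 0 0")

```text
t: 7.05
ee_pos: [0.5389, 0.0977, 0.3651]
tool_rot: [3.141, -0.045, -0.001]
ft_force: [0.4, -1.4, 0.2]
grip_width: 0.0
finger_force: 0.0
```

Run:
```python
from h import *
import cv2
print(rel([.539,.0975,.158],-.029)); s=bot.state();print(s['t'],s['ft_force'])
cv2.imwrite('pics/wrist5.png',bot.get_image('wrist')[...,::-1])
```

```text
(array([0.01, 0.02, 3.41]), array([0., 0., 0.]), array([0.5389, 0.0977, 0.1921]))
7.05 [ 0.36291072 -1.43323686  0.16270078]
```

View pics/wrist5.png

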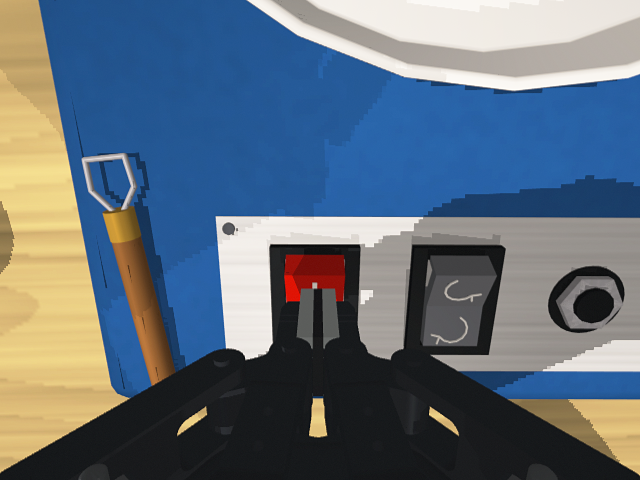

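The breaker cap at (597,302) is in and the power rocker is still off. The fingers are over its raised far half at (318,290), so I'll press there.

step_arm(rows="0 0 0 1.0 0 0 0;0 0 0 0.7 0 0 0;0 0 0 0.6 0 0 0;0 0 0 0.6 0 0 0;0 0 0 0.3 0 0 0;0 0 0 0.3 0 0 0;0 0 0 0 0 0 0;0 0 0 0 0 0 0")

```text
t: 7.9
ee_pos: [0.5393, 0.0973, 0.3315]
tool_rot: [-3.141, 0.046, -0.003]
ft_force: [1.6, -3.2, 4.8]
grip_width: 0.0003
finger_force: 2.3
```

step_arm(rows="0 0 0 -1.5 0 0 0;0 0 0 -2.0 0 0 0;0 -3 0 -3.0 0 0 0;0 -3 0 0 0 0 0;0 0 0 0 0 0 0;0 0 0 0 0 0 0")

```text
t: 8.5
ee_pos: [0.478, 0.0993, 0.3953]
tool_rot: [-3.141, 0.046, 0.002]
ft_force: [-0.2, 0.8, 0.1]
grip_width: 0.0003
finger_force: 0.0
```

Run:
```python
from h import *
import cv2
print(bot.state()['ft_force'])
cv2.imwrite('pics/wrist6.png',bot.get_image('wrist')[...,::-1])
```

```text
[-0.15577602  0.80992789  0.05859252]
```

View pics/wrist6.png

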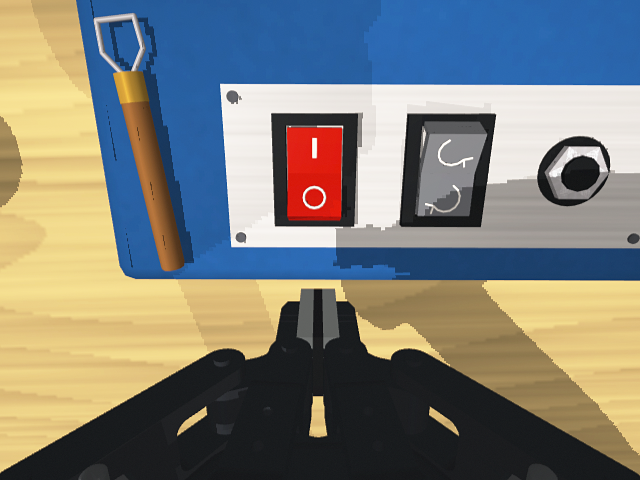

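The rocker at (315,172) looks as it did at the start (on), the breaker is in, the grey rocker is unchanged, and the arm is clear.

```bash
python3 -c "
from rig import bot
print(bot.finish_job())"
```

```text
the job is handed in; nothing more can be done
None
```

The job is handed in (no verdict came back): the red rocker was pressed off, the breaker pressed fully in, and the rocker pressed back on, with the grey rocker unchanged and none of the loose objects touched, as far as the camera images and force readings show.

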